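Stow the spike wrench, shut the airing tray and hold the boost dial

ROBOT

A 7-joint arm with a two-finger parallel gripper is mounted at the origin on the work surface. World frame = base frame: x ahead of the robot, y to its left, z up, the work surface at z = 0. Lengths are in mm, angles in rad, forces in N, time in s.
With the tool pointing down it reaches from about 425 to 875 mm from the base axis. Payload 8.4 kg.
Tool frame: the origin (TCP) lies midway between the tips of the shut fingers; the grasp point (between the pads) lies 19 mm behind it; z points along the fingers, y is the line along which they close (so a half turn about z gives the same grasp; the last joint's range is limited). The gripper opens to 85 mm and grips with 20 to 120 N. Pads are 22 mm wide; open, the fingers measure 114 mm over their backs; the gripper's body (76 mm by 85 mm) begins 54 mm behind the grasp point. The pads swing forward as they close: fully open they stand 13 mm farther back than shut.
Start: joints at [1.053, 0.333, 0.04, 1.465, -0.013, 1.343, -0.059], TCP at [264.307, -593.806, 231.308] pointing down, gripper open.
Joint ranges: [-2.58, 2.58], [-0.38, 2.09], [-1.3, 1.39], [0.25, 2.4], [-1.5, 4.64], [0.08, 2.09], [-2.65, 2.65]. Speed limits (rad/s): [2.22, 2.22, 2.79, 2.79, 3.14, 3.14, 3.14].

INTERFACE

Orientations are given as a 3x3 rotation matrix whose columns are the frame's x, y, z axes.
In Python, from rig import robot, get_image, calibration gives the robot as it stands.
- The arm moves only by the tool servo_tool, never from a script. Its argument "commands" is a list of rows, each an object of numbers: "x", "y", "z": the shift along the tool's x, y, z scaled (see below); "ax", "ay", "az": the turn, a rotation vector about the tool's x, y, z scaled (see below); "jaw": the closure, from -1 (fully open) to 1 (shut), so that 0 is half open. In form: [{"x": .., "y": .., "z": .., "ax": .., "ay": .., "az": .., "jaw": ..}, ...]. A call has 1 to 20 rows; each row is the pose to reach, as a shift and turn from the pose commanded when the call began, along the tool's axes at that moment, turning the shorter way round; what a row does not reach only later rows make up. The controller multiplies each number of a shift by 300 mm and each number of a turn by pi rad. A row lasts 1/8 s, in which the tool goes at most 62.5 mm and 10.7 degrees, less where a joint would pass 70% of its speed; a pose out of reach is approached as far as the arm can. A call with a number of a shift or a turn outside -1 to 1 is refused whole. A call with a gripper value outside its range is refused whole. The fingers move at their own pace and stop on an object; the grip force is fixed at half the most. Time passes only in rows, so rows that repeat a pose let the fingers close. It gives the time, the measured TCP pose, the force, the opening and the grip force at its end, in the units of the state.
- robot.observe(): the state, without advancing time (a new reading comes with each control period).
- get_image(name): name is "scene" or "top" or "wrist"; returns the picture (400x640x3 uint8, red, green, blue); there is no depth.
- calibration(name): a dict with "intrinsics" (3x3 intrinsics, pixels), "D" ([k1, k2, p1, p2, k3] as OpenCV has them; the pictures are not rectified), "pose" (4x4, takes a point from camera to world coordinates). Camera axes: x right, y down, z forward; pixel columns grow to the right and rows downward; lengths in mm; the calibration is good to about 2 mm. A picture is of the moment at which its call begins: read the wrist's pose just before it. calibration takes no time and is no camera call; for the wrist camera it gives the pose at the moment of the call.
- robot.sign_off(): hands the job in; it is judged then, once.
The state is a dict: "t": time; "joints": joint angles; "joint_velocities": joint speeds; "joint_efforts": joint torques, N m; "position": TCP position; "orientation": TCP orientation; "ft_force": force on the tool from outside, world axes, zero at the start; "moment": the same for the moment, N m; "opening": opening from 0.0 (shut) to 1.0 (fully open); "gripper_force": force on a finger pad.
Only numpy, scipy, OpenCV 4.12 (cv2) and the standard library are available. Lean on these libraries where they do the work, as an engineer would, in place of code of your own. Each camera call takes 0.05 s, during which the arm holds its last target. There are 200 camera calls.

TASK

Lay the damp black spike wrench flat in the empty front bay of the open airing tray and slide the tray fully shut. Then turn the spring-return dial on top of the unit clockwise past its first two clicks to the third, in line with the long mark, and finish still holding it there against its spring: do not let go. Leave the steel tin and the two balls where they are.

Things in the scene. Friction and masses are not known exactly. Their poses are not given: they have to be found in the camera images.
- wrench_mid (a point): Middle of the loose black plastic spike wrench (50 g), half-way up (8 mm above its underside), near its balance point. Its x axis runs along the wrench towards the head, z is up. 16 mm thick; the straight handle is 20 mm wide and reaches from x = -62 to +24 mm, then a round head 34 mm across centred at x = +38 mm, with two prongs to x = +69 mm. Starts on the table to the robot's left, at any yaw; it and the tin may swap places.
- tray (a joint): Opening of the white laminate pull-out tray, m: 0 = fully shut, starts 0.14 to 0.17 open, limit 0.18. Slides easily (about 2 N) and stays where it is left; no catch, no handle: push its front.
- tray_front (a point): Point on the outer face of the tray's front panel, mid-width, 65 mm above the table. The panel is 335 mm wide (along y), 14 mm thick and spans heights 7 to 69 mm. x points horizontally into the unit (the shutting direction), z up; moves with the tray. When shut the panel's outer face stands 14 mm before the unit's front. The unit (360 mm wide, 280 mm deep) has its flat top at 85 mm.
- tray_bay (a point): Centre of the floor of the tray's empty front bay, 16 mm above the table and 59 mm behind the panel's outer face; same axes as tray_front, moves with the tray. The bay is clear for 45 mm before and behind (x) and 142 mm to either side (y). The front panel rises 53 mm over the bay floor, the side walls 36 mm; behind a 20 mm high divider four wooden bails lie fixed in the tray's rear.
- dial (a joint): Turn of the dial, rad, clockwise seen from above; 0 = rest, clicks at 0.35, 0.70 and 1.05 (the third, long mark), stop at 1.35. A spring always turns it back to 0 when let go; it needs about 0.06 N m at rest and 0.13 N m at the third click, plus about 0.03 N m to ride over each click.
- dial_grip (a point): Point on the dial's vertical axis at the height to grip, 24 mm above the dial's underside. Turns with the dial: its -x axis points to the pointer end (white line), the grip bar lies along x. The black bar is 50 mm long, 14 mm thick (y), from 16 mm below to 14 mm above this point; below it a disc 60 mm across, on a round aluminium plate 106 mm across fixed on the unit's top with three raised marks, the third longer. This point is 123 mm above the table.
- tin_mid (a point): Bystander: round stainless tin, 62 mm across, 50 mm high, standing on the table; this is its centre.
- ball_l_center (a point): Bystander: cricket ball, 72 mm across, loose in a rubber ring on a low wooden rack to the right of the unit, the nearer one; its centre.
- ball_r_center (a point): Bystander: the same, the farther one.
Mind the look-alikes: they are no part of the job. There is more than one size of the part that bears wrench_mid; the job needs the middle-sized.

How it is judged (in metres and radians):
On the way, in this order (a step that is already met when the one before it is completed fails the run):
1. the wrench lies flat in the front bay of the still open tray, let go (x of wrench_mid in the frame of tray_bay between -0.042 and 0.042 m and y of wrench_mid in the frame of tray_bay between -0.14 and 0.14 m and z of wrench_mid in the frame of tray_bay between 0 and 0.016 m and contact force between the fingers and wrench below 0.05 N and value of joint tray above 0.05 m), for 0.2 s.
2. the tray is fully shut with the wrench in its bay (x of wrench_mid in the frame of tray_bay between -0.042 and 0.042 m and y of wrench_mid in the frame of tray_bay between -0.14 and 0.14 m and z of wrench_mid in the frame of tray_bay between 0 and 0.016 m and value of joint tray below 0.006 m), for 0.2 s.
At the end, for the whole second after the job is handed in: The wrench lies flat in the front bay (its middle within the bay and under 16 mm over its floor), untouched; the tray is shut to within 6 mm; and the fingers hold the dial steady at its third click, 1.05 +- 0.14 rad, for the whole last second (all of step 2 and contact force between the fingers and wrench below 0.05 N and value of joint dial between 0.91 and 1.19 rad and velocity of joint dial between -0.2 and 0.2 rad/s and contact force between the fingers and dial above 0.5 N); the arm keeps its last pose, push and grip.
It fails at once if the tin is shifted by more than 25 mm (distance of tin_mid from where it was at the start of the episode above 0.025 m).
It fails at once if a ball is shifted by more than 20 mm (distance of any of ball_l_center, ball_r_center from where it was at the start of the episode above 0.02 m).
It also fails if it takes over 72 s, if anything falls off the work surface, if the arm or the gripper's body presses on something with over 40 N, if the wrist force passes 120 N, or if a joint passes its speed limit or range.

## Working session

There is one attempt and no reset: what is moved stays moved. The work goes in short steps, Python scripts to look and compute and a tool call to move; the robot and the scene stay as the last step left them, time stands still between calls to the robot, and variables do not carry over. Pictures are saved under pics/ and viewed, at most 10 in all, crops included, and the job is handed in when it is done.

Besides the shell and the picture viewer there is one more tool, called in YAML: its name, and indented under it one key for each argument. servo_tool: Moves the arm, as the interface text tells. Its arguments: {"type":"object","properties":{"commands":{"type":"array"}},"required":["commands"]}

```bash
mkdir -p pics
cat > h.py <<'E'
import numpy as np, cv2
from rig import robot, get_image, calibration
def save(name,fn,crop=None,s=1):
    im=get_image(name)[:,:,::-1].copy()
    cv2.imwrite('pics/raw_'+fn,im)
    if crop: x0,y0,x1,y1=crop; im=im[y0:y1,x0:x1]
    if s!=1: im=cv2.resize(im,None,fx=s,fy=s,interpolation=cv2.INTER_CUBIC)
    cv2.imwrite('pics/'+fn,im)
def p2w(c,uv,z):
    K=np.array(c['intrinsics'],float);D=np.array(c['D'],float);T=np.array(c['pose'],float)
    q=cv2.undistortPoints(np.array(uv,float).reshape(-1,1,2),K,D).reshape(-1,2)
    z=np.broadcast_to(z,len(q)); out=[]
    for (a,b),h in zip(q,z):
        d=T[:3,:3]@[a,b,1]; o=T[:3,3]; out.append(o+d*(h-o[2])/d[2])
    return np.round(np.array(out),1)
E
python3 - <<'E'
from h import *
save('top','top0.png',s=1.25); save('scene','scene0.png',s=1.25)
for n in('top','scene'):print(n,np.round(calibration(n)['pose'],2).tolist())
o=robot.observe();print(o['t'],o['position'],o['orientation'],o['opening'])
E
```

```text
top [[0.02, -1.0, 0.1, 375.84], [-1.0, -0.02, -0.01, 33.36], [0.01, -0.1, -1.0, 1478.17], [0.0, 0.0, 0.0, 1.0]]
scene [[-0.65, 0.55, -0.52, 1238.14], [0.76, 0.47, -0.45, 639.31], [-0.01, -0.69, -0.73, 1079.61], [0.0, 0.0, 0.0, 1.0]]
0.1 [ 264.11121452 -593.48287257  230.52296794] [[ 9.13587308e-01  4.06642013e-01 -7.09602913e-04]
 [ 4.06642610e-01 -9.13586448e-01  1.26109865e-03]
 [-1.35467911e-04 -1.44067850e-03 -9.99998953e-01]] 1.0051266828800878
```

View pics/top0.png

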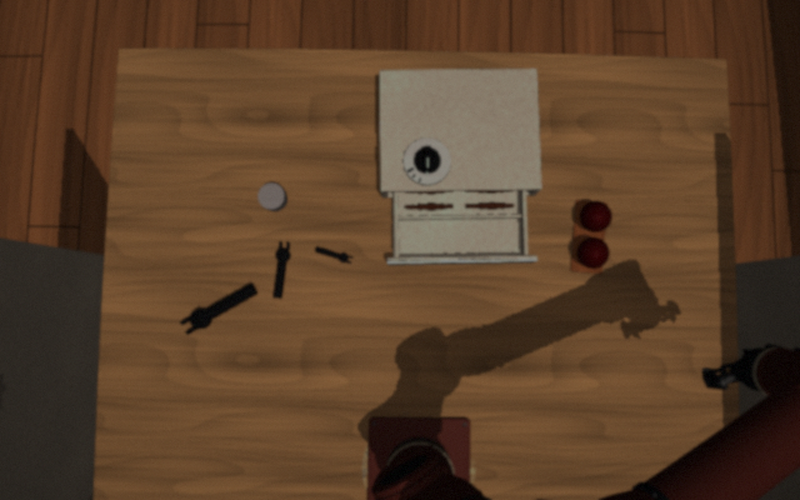

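View pics/scene0.png

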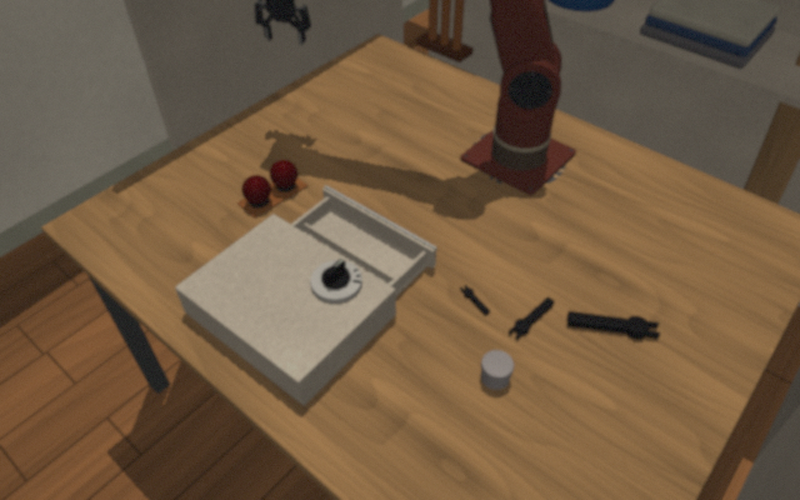

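In the top view, the wrench candidates are small (333,254), middle (282,268) and large (220,308). The tin is at (272,196), the dial at (427,161), the tray panel at y≈260 and the balls at (594,215) and (592,252). The middle wrench fits the description, so I'll check its 131 mm length in a close crop.

Run:
```python
import cv2,numpy as np
im=cv2.imread('pics/raw_top0.png')
a=cv2.resize(im[185:275,140:290],None,fx=5,fy=5,interpolation=cv2.INTER_CUBIC)
b=cv2.resize(im[100:155,300:440],None,fx=5,fy=5,interpolation=cv2.INTER_CUBIC)
o=np.zeros((450+275-130,750,3),np.uint8); o[:320]=a[:320]; o[320:595,:700]=b
o=np.clip(o.astype(float)*1.6,0,255).astype(np.uint8)
cv2.imwrite('pics/crop0.png',o)
```

```text
(no output)
```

View pics/crop0.png

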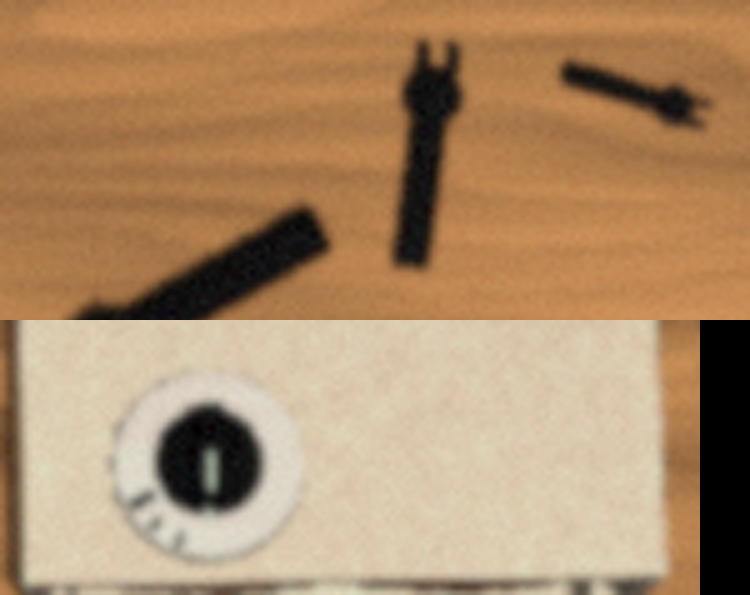

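Run:
```python
from h import *
c=calibration('top')
f=lambda x,y:(140+x/5,185+y/5)
g=lambda x,y:(300+x/5,100+(y-320)/5)
w=p2w(c,[f(410,265),f(439,42),f(432,95)],8)
print('wrench',w,np.linalg.norm(w[1]-w[0])); d=w[1]-w[0]; print(np.degrees(np.arctan2(d[1],d[0])), w[0]+d*62/131)
print('plate ctr,l,r',p2w(c,[g(208,467),g(112,467),g(303,467)],97))
print('disc ctr',p2w(c,[g(210,461)],105),'whiteline top/bot',p2w(c,[g(210,447),g(211,512)],137))
print('tray panel ends', p2w(c,[(386/1.25,263/1.25),(537/1.25,262/1.25)],69))
print('unit corners', p2w(c,[g(20,585),g(668,578)],85))
print('tin',p2w(c,[(272/1.25,196/1.25)],45),'balls',p2w(c,[(595/1.25,215/1.25),(593/1.25,252/1.25)],45))
```

```text
wrench [[382.9 330.6   8. ]
 [512.4 318.1   8. ]
 [481.4 321.1   8. ]] 130.10188315316577
-5.513400028667559 [444.19007634 324.68396947   8.        ]
plate ctr,l,r [[687.1  -7.5  97. ]
 [686.1  45.6  97. ]
 [688.  -60.1  97. ]]
disc ctr [[688.7  -8.4 105. ]] whiteline top/bot [[689.   -7.3 137. ]
 [653.5  -8.3 137. ]]
tray panel ends [[ 463.    79.7   69. ]
 [ 470.6 -256.9   69. ]]
unit corners [[ 621.3   95.6   85. ]
 [ 631.7 -265.5   85. ]]
tin [[613.4 343.9  45. ]] balls [[ 582.2 -396.5   45. ]
 [ 497.  -390.7   45. ]]
```

```bash
cat >> h.py <<'E'
def rel(*tg):
    "world targets (x,y,z,yaw deg) -> command numbers from the current pose"
    from scipy.spatial.transform import Rotation as Ro
    o=robot.observe(); R=np.array(o['orientation']); p=np.array(o['position'])
    print('now',np.round(p,1),'yaw',round(np.degrees(np.arctan2(R[1,0],R[0,0])),1),'t',round(o['t'],2),'q',np.round(o['joints'],2))
    for x,y,z,w in tg:
        c,s=np.cos(np.radians(w)),np.sin(np.radians(w))
        G=np.array([[c,s,0],[s,-c,0],[0,0,-1]])
        print((x,y,z,w),'shift',np.round(R.T@([x,y,z]-p)/300,4),'turn',np.round(Ro.from_matrix(R.T@G).as_rotvec()/np.pi,4))
E
python3 -c "
from h import *
rel((420,-420,240,50),(500,-350,240,60))"
```

```text
now [ 264.1 -593.5  230.5] yaw 24.0 t 0.1 q [ 1.05  0.33  0.04  1.47 -0.01  1.34 -0.06]
(420, -420, 240, 50) shift [ 0.7099 -0.317  -0.0312] turn [-5.000e-04 -1.000e-04 -1.445e-01]
(500, -350, 240, 60) shift [ 1.0484 -0.4218 -0.0311] turn [-5.e-04 -1.e-04 -2.e-01]
```

servo_tool:
  commands:
    - {"x": 0.95, "y": -0.6, "z": -0.05, "az": -0.2}
    - {"x": 0.95, "y": -0.6, "z": -0.05, "az": -0.2}
    - {"x": 0.95, "y": -0.6, "z": -0.05, "az": -0.2}
    - {"x": 0.95, "y": -0.6, "z": -0.05, "az": -0.2}
    - {"x": 0.95, "y": -0.6, "z": -0.05, "az": -0.2}
    - {"x": 0.95, "y": -0.6, "z": -0.05, "az": -0.2}
    - {"x": 0.95, "y": -0.6, "z": -0.05, "az": -0.2}
    - {"x": 0.95, "y": -0.6, "z": -0.05, "az": -0.2}

```text
schema error: expected keys x, y, z, ax, ay, az, jaw
```

```bash
python3 -c "
from h import *
rel((540,-50,245,100),(560,-50,245,100))"
```

```text
now [ 264.1 -593.5  230.5] yaw 24.0 t 0.1 q [ 1.05  0.33  0.04  1.47 -0.01  1.34 -0.06]
(540, -50, 245, 100) shift [ 1.5768 -1.2812 -0.0466] turn [-4.000e-04 -3.000e-04 -4.223e-01]
(560, -50, 245, 100) shift [ 1.6377 -1.2541 -0.0467] turn [-4.000e-04 -3.000e-04 -4.223e-01]
```

All keys are needed.

servo_tool:
  commands:
    - {"x": 0.95, "y": -0.6, "z": -0.05, "ax": 0, "ay": 0, "az": -0.2, "jaw": -1}
    - {"x": 0.95, "y": -0.6, "z": -0.05, "ax": 0, "ay": 0, "az": -0.2, "jaw": -1}
    - {"x": 0.95, "y": -0.6, "z": -0.05, "ax": 0, "ay": 0, "az": -0.2, "jaw": -1}
    - {"x": 0.95, "y": -0.6, "z": -0.05, "ax": 0, "ay": 0, "az": -0.2, "jaw": -1}
    - {"x": 0.95, "y": -0.6, "z": -0.05, "ax": 0, "ay": 0, "az": -0.2, "jaw": -1}
    - {"x": 0.95, "y": -0.6, "z": -0.05, "ax": 0, "ay": 0, "az": -0.2, "jaw": -1}
    - {"x": 0.95, "y": -0.6, "z": -0.05, "ax": 0, "ay": 0, "az": -0.2, "jaw": -1}
    - {"x": 0.95, "y": -0.6, "z": -0.05, "ax": 0, "ay": 0, "az": -0.2, "jaw": -1}

```text
t: 1.1
position: [450.6, -314.5, 246.0]
orientation: [[0.501, 0.865, -0.001], [0.865, -0.501, -0.0], [-0.0, -0.001, -1.0]]
ft_force: [-0.2, -0.5, -0.5]
opening: 1.0
gripper_force: 0.0
```

```bash
python3 -c "
from h import *
rel((540,-50,245,110),(560,-50,245,100))"
```

```text
now [ 450.6 -314.5  246. ] yaw 59.9 t 1.1 q [ 0.75  0.14 -0.24  1.68  0.03  1.33 -0.03]
(540, -50, 245, 110) shift [ 0.9121 -0.1841  0.0029] turn [-3.000e-04  1.000e-04 -2.782e-01]
(560, -50, 245, 100) shift [ 0.9455 -0.1264  0.0029] turn [-3.000e-04  1.000e-04 -2.227e-01]
```

servo_tool:
  commands:
    - {"x": 0.91, "y": -0.18, "z": 0, "ax": 0, "ay": 0, "az": -0.28, "jaw": -1}
    - {"x": 0.91, "y": -0.18, "z": 0, "ax": 0, "ay": 0, "az": -0.28, "jaw": -1}
    - {"x": 0.91, "y": -0.18, "z": 0, "ax": 0, "ay": 0, "az": -0.28, "jaw": -1}
    - {"x": 0.91, "y": -0.18, "z": 0, "ax": 0, "ay": 0, "az": -0.28, "jaw": -1}
    - {"x": 0.91, "y": -0.18, "z": 0, "ax": 0, "ay": 0, "az": -0.28, "jaw": -1}
    - {"x": 0.91, "y": -0.18, "z": 0, "ax": 0, "ay": 0, "az": -0.28, "jaw": -1}
    - {"x": 0.91, "y": -0.18, "z": 0, "ax": 0, "ay": 0, "az": -0.28, "jaw": -1}

```text
t: 1.98
position: [540.9, -52.4, 246.0]
orientation: [[-0.344, 0.939, -0.001], [0.939, 0.344, -0.001], [-0.0, -0.001, -1.0]]
ft_force: [-0.0, -0.5, -0.3]
opening: 1.001
gripper_force: 0.0
```

```bash
python3 -c "
from h import *
rel((535,190,230,145),)"
```

```text
now [540.9 -52.4 246. ] yaw 110.1 t 1.98 q [ 0.48  0.15 -0.52  1.68  0.07  1.33  0.31]
(535, 190, 230, 145) shift [0.7654 0.2597 0.0529] turn [-0.0003 -0.     -0.1937]
```

servo_tool:
  commands:
    - {"x": 0.765, "y": 0.26, "z": 0.05, "ax": 0, "ay": 0, "az": -0.2, "jaw": -0.5}
    - {"x": 0.765, "y": 0.26, "z": 0.05, "ax": 0, "ay": 0, "az": -0.2, "jaw": -0.5}
    - {"x": 0.765, "y": 0.26, "z": 0.05, "ax": 0, "ay": 0, "az": -0.2, "jaw": -0.5}
    - {"x": 0.765, "y": 0.26, "z": 0.05, "ax": 0, "ay": 0, "az": -0.2, "jaw": -0.5}
    - {"x": 0.765, "y": 0.26, "z": 0.05, "ax": 0, "ay": 0, "az": -0.2, "jaw": -0.5}
    - {"x": 0.765, "y": 0.26, "z": 0.05, "ax": 0, "ay": 0, "az": -0.2, "jaw": -0.5}

```text
t: 2.72
position: [535.1, 190.0, 231.0]
orientation: [[-0.831, 0.557, -0.0], [0.557, 0.831, -0.001], [-0.0, -0.001, -1.0]]
ft_force: [1.0, -0.1, -0.0]
opening: 0.748
gripper_force: 0.0
```

```bash
python3 -c "
from h import *
rel((444,325,150,174.5),)"
```

```text
now [535.1 190.  231. ] yaw 146.2 t 2.73 q [ 0.21  0.24 -0.73  1.64  0.17  1.33  0.43]
(444, 325, 150, 174.5) shift [0.5028 0.2052 0.2696] turn [-0.0004  0.     -0.1574]
```

servo_tool:
  commands:
    - {"x": 0.5, "y": 0.205, "z": 0.27, "ax": 0, "ay": 0, "az": -0.157, "jaw": -0.5}
    - {"x": 0.5, "y": 0.205, "z": 0.27, "ax": 0, "ay": 0, "az": -0.157, "jaw": -0.5}
    - {"x": 0.5, "y": 0.205, "z": 0.27, "ax": 0, "ay": 0, "az": -0.157, "jaw": -0.5}
    - {"x": 0.5, "y": 0.205, "z": 0.27, "ax": 0, "ay": 0, "az": -0.157, "jaw": -0.5}
    - {"x": 0.5, "y": 0.205, "z": 0.27, "ax": 0, "ay": 0, "az": -0.157, "jaw": -0.5}
    - {"x": 0.5, "y": 0.205, "z": 0.27, "ax": 0, "ay": 0, "az": -0.157, "jaw": -0.5}

```text
t: 3.48
position: [445.4, 324.5, 150.8]
orientation: [[-0.995, 0.098, 0.001], [0.098, 0.995, -0.0], [-0.001, -0.0, -1.0]]
ft_force: [0.8, 1.0, 0.1]
opening: 0.749
gripper_force: 0.0
```

```bash
python3 -c "
from h import *
save('wrist','w1.png')
print(np.round(calibration('wrist')['pose'],3).tolist())
rel((444,325,4,174.5),)"
```

```text
[[0.098, 0.944, 0.314, 364.652], [0.995, -0.093, -0.031, 333.147], [-0.0, 0.315, -0.949, 293.84], [0.0, 0.0, 0.0, 1.0]]
now [445.2 324.8 150.8] yaw 174.4 t 3.52 q [ 0.04  0.31 -0.87  1.78  0.25  1.18  0.56]
(444, 325, 4, 174.5) shift [4.500e-03 2.000e-04 4.893e-01] turn [-0.      0.0004 -0.0005]
```

View pics/w1.png

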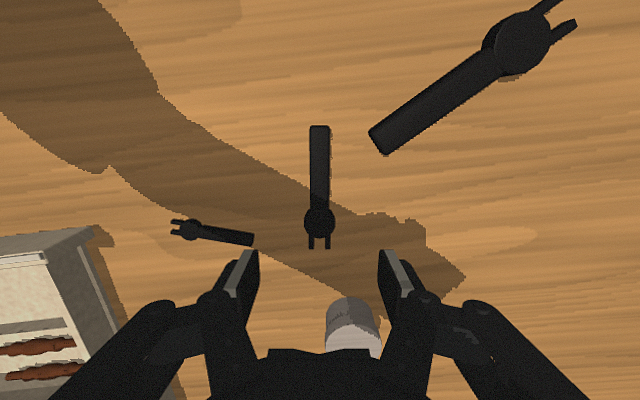

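The middle wrench is between the fingers, with its tail at (319,127), head centre at (319,222) and prong ends at (318,248). I'll check its position and then descend. The small wrench at (215,235) and the large one at (370–550, 10–155) aren't touched.

```bash
python3 -c "
from h import *
w=p2w(calibration('wrist'),[(319,127),(319,222),(318,248),(254,240),(378,148)],[16,16,8,8,10]);print(w)
d=w[1]-w[0];print(np.linalg.norm(d),w[0]+d*.62)"
```

```text
[[382.9 332.   16. ]
 [478.8 322.7  16. ]
 [513.  318.2   8. ]
 [496.4 249.1   8. ]
 [408.9 387.7  10. ]]
96.34988323812337 [442.358 326.234  16.   ]
```

servo_tool:
  commands:
    - {"x": 0.007, "y": 0.003, "z": 0.2, "ax": 0, "ay": 0, "az": 0, "jaw": -0.5}
    - {"x": 0.007, "y": 0.003, "z": 0.35, "ax": 0, "ay": 0, "az": 0, "jaw": -0.5}
    - {"x": 0.007, "y": 0.003, "z": 0.44, "ax": 0, "ay": 0, "az": 0, "jaw": -0.5}
    - {"x": 0.007, "y": 0.003, "z": 0.475, "ax": 0, "ay": 0, "az": 0, "jaw": -0.5}
    - {"x": 0.007, "y": 0.003, "z": 0.488, "ax": 0, "ay": 0, "az": 0, "jaw": -0.5}
    - {"x": 0.007, "y": 0.003, "z": 0.488, "ax": 0, "ay": 0, "az": 0, "jaw": 1}
    - {"x": 0.007, "y": 0.003, "z": 0.488, "ax": 0, "ay": 0, "az": 0, "jaw": 1}
    - {"x": 0.007, "y": 0.003, "z": 0.488, "ax": 0, "ay": 0, "az": 0, "jaw": 1}
    - {"x": 0.007, "y": 0.003, "z": 0.488, "ax": 0, "ay": 0, "az": 0, "jaw": 1}
    - {"x": 0.007, "y": 0.003, "z": 0.488, "ax": 0, "ay": 0, "az": 0, "jaw": 1}
    - {"x": 0.007, "y": 0.003, "z": 0.488, "ax": 0, "ay": 0, "az": 0, "jaw": 1}
    - {"x": 0.007, "y": 0.003, "z": 0.488, "ax": 0, "ay": 0, "az": 0, "jaw": 1}

```text
t: 5.03
position: [442.1, 328.0, 5.1]
orientation: [[-0.996, 0.093, 0.002], [0.093, 0.996, 0.001], [-0.001, 0.001, -1.0]]
ft_force: [-0.6, -0.5, 5.7]
opening: 0.215
gripper_force: 59.6
```

servo_tool:
  commands:
    - {"x": 0, "y": 0, "z": -0.1, "ax": 0, "ay": 0, "az": 0, "jaw": 1}
    - {"x": 0, "y": 0, "z": -0.3, "ax": 0, "ay": 0, "az": 0, "jaw": 1}
    - {"x": 0, "y": 0, "z": -0.5, "ax": 0, "ay": 0, "az": 0, "jaw": 1}
    - {"x": 0, "y": 0, "z": -0.5, "ax": 0, "ay": 0, "az": 0, "jaw": 1}
    - {"x": 0, "y": 0, "z": -0.5, "ax": 0, "ay": 0, "az": 0, "jaw": 1}

```text
t: 5.65
position: [441.5, 327.2, 154.0]
orientation: [[-0.996, 0.093, 0.001], [0.093, 0.996, -0.0], [-0.001, -0.0, -1.0]]
ft_force: [-0.3, 0.4, -0.2]
opening: 0.215
gripper_force: 58.9
```

```bash
python3 -c "
from h import *
o=robot.observe();print(o['opening'],o['gripper_force'])
rel((535,120,180,130),(525,60,180,120))"
```

```text
0.21504489829455434 58.90839636325836
now [441.5 327.2 154. ] yaw 174.6 t 5.65 q [ 0.04  0.3  -0.89  1.78  0.25  1.18  0.56]
(535, 120, 180, 130) shift [-0.3748 -0.6586 -0.0862] turn [-0.      0.0003  0.248 ]
(525, 60, 180, 120) shift [-0.3603 -0.8609 -0.0861] turn [0.000e+00 3.000e-04 3.036e-01]
```

servo_tool:
  commands:
    - {"x": -0.36, "y": -0.86, "z": -0.09, "ax": 0, "ay": 0, "az": 0.3, "jaw": 1}
    - {"x": -0.36, "y": -0.86, "z": -0.09, "ax": 0, "ay": 0, "az": 0.3, "jaw": 1}
    - {"x": -0.36, "y": -0.86, "z": -0.09, "ax": 0, "ay": 0, "az": 0.3, "jaw": 1}
    - {"x": -0.36, "y": -0.86, "z": -0.09, "ax": 0, "ay": 0, "az": 0.3, "jaw": 1}
    - {"x": -0.36, "y": -0.86, "z": -0.09, "ax": 0, "ay": 0, "az": 0.3, "jaw": 1}
    - {"x": -0.36, "y": -0.86, "z": -0.09, "ax": 0, "ay": 0, "az": 0.3, "jaw": 1}
    - {"x": -0.36, "y": -0.86, "z": -0.09, "ax": 0, "ay": 0, "az": 0.3, "jaw": 1}

```text
t: 6.52
position: [524.1, 61.5, 179.8]
orientation: [[-0.512, 0.859, -0.002], [0.859, 0.512, 0.001], [0.002, -0.002, -1.0]]
ft_force: [1.0, 0.2, -1.0]
opening: 0.214
gripper_force: 59.0
```

```bash
python3 -c "
from h import *
rel((526,-85,150,91.6))"
```

```text
now [524.1  61.5 179.8] yaw 120.8 t 6.53 q [ 0.37  0.17 -0.63  1.8   0.11  1.2   0.25]
(526, -85, 150, 91.6) shift [-0.4228 -0.2446  0.0991] turn [-0.0006 -0.0003  0.1623]
```

servo_tool:
  commands:
    - {"x": -0.423, "y": -0.245, "z": 0.1, "ax": 0, "ay": 0, "az": 0.162, "jaw": 1}
    - {"x": -0.423, "y": -0.245, "z": 0.1, "ax": 0, "ay": 0, "az": 0.162, "jaw": 1}
    - {"x": -0.423, "y": -0.245, "z": 0.1, "ax": 0, "ay": 0, "az": 0.162, "jaw": 1}
    - {"x": -0.423, "y": -0.245, "z": 0.1, "ax": 0, "ay": 0, "az": 0.162, "jaw": 1}
    - {"x": -0.423, "y": -0.245, "z": 0.1, "ax": 0, "ay": 0, "az": 0.162, "jaw": 1}

```text
t: 7.15
position: [526.5, -83.6, 150.7]
orientation: [[-0.032, 1.0, -0.0], [0.999, 0.032, 0.001], [0.001, -0.0, -1.0]]
ft_force: [-0.0, -0.3, -0.5]
opening: 0.208
gripper_force: 59.0
```

```bash
python3 -c "
from h import *
save('wrist','w2.png')
rel((526,-85,24,91.6))"
```

```text
now [526.6 -83.6 151. ] yaw 91.8 t 7.2 q [ 0.51  0.19 -0.48  1.83  0.1   1.14  0.03]
(526, -85, 24, 91.6) shift [-0.0048 -0.0022  0.4232] turn [ 0.     -0.0002  0.0012]
```

View pics/w2.png

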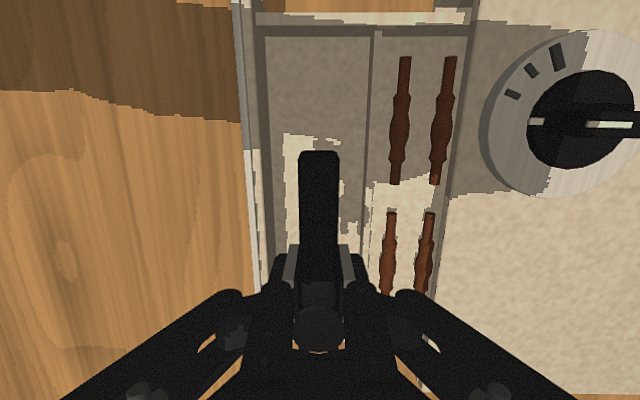

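```bash
python3 -c "
from h import *
c=calibration('wrist')
print(p2w(c,[(236,60),(252,60),(268,60),(373,60),(365,220)],[69,69,16,36,36]))
print('marks',p2w(c,[(512,94),(532,70),(558,57)],[97]*3),'white',p2w(c,[(537,122),(590,125),(634,125)],[107,137,137]))"
```

```text
[[ 464.8   27.1   69. ]
 [ 476.1   27.5   69. ]
 [ 478.9   35.    16. ]
 [ 567.5   34.9   36. ]
 [ 572.6 -105.1   36. ]]
marks [[648.    8.8  97. ]
 [657.   23.1  97. ]
 [670.8  30.7  97. ]] white [[661.3  -7.6 107. ]
 [667.2  -7.6 137. ]
 [689.9  -7.1 137. ]]
```

servo_tool:
  commands:
    - {"x": -0.004, "y": 0, "z": 0.2, "ax": 0, "ay": 0, "az": 0, "jaw": 1}
    - {"x": -0.004, "y": 0, "z": 0.33, "ax": 0, "ay": 0, "az": 0, "jaw": 1}
    - {"x": -0.004, "y": 0, "z": 0.4, "ax": 0, "ay": 0, "az": 0, "jaw": 1}
    - {"x": -0.004, "y": 0, "z": 0.42, "ax": 0, "ay": 0, "az": 0, "jaw": 1}
    - {"x": -0.004, "y": 0, "z": 0.428, "ax": 0, "ay": 0, "az": 0, "jaw": 1}
    - {"x": -0.004, "y": 0, "z": 0.428, "ax": 0, "ay": 0, "az": 0, "jaw": 1}

```text
t: 7.95
position: [527.2, -86.9, 23.5]
orientation: [[-0.027, 1.0, 0.001], [1.0, 0.027, -0.0], [-0.0, 0.001, -1.0]]
ft_force: [-0.3, -0.1, -0.2]
opening: 0.211
gripper_force: 59.0
```

servo_tool:
  commands:
    - {"x": 0, "y": 0, "z": 0.004, "ax": 0, "ay": 0, "az": 0, "jaw": 0.2}
    - {"x": 0, "y": 0, "z": 0.004, "ax": 0, "ay": 0, "az": 0, "jaw": 0.2}
    - {"x": 0, "y": 0, "z": 0.004, "ax": 0, "ay": 0, "az": 0, "jaw": 0.2}
    - {"x": 0, "y": 0, "z": 0.004, "ax": 0, "ay": 0, "az": 0, "jaw": 0.2}
    - {"x": 0, "y": 0, "z": -0.1, "ax": 0, "ay": 0, "az": 0, "jaw": 0.2}
    - {"x": 0, "y": 0, "z": -0.25, "ax": 0, "ay": 0, "az": 0, "jaw": 0.2}
    - {"x": 0, "y": 0, "z": -0.45, "ax": 0, "ay": 0, "az": 0, "jaw": 0.2}
    - {"x": 0, "y": 0, "z": -0.45, "ax": 0, "ay": 0, "az": 0, "jaw": 0.2}
    - {"x": 0, "y": 0, "z": -0.45, "ax": 0, "ay": 0, "az": 0, "jaw": 0.2}

```text
t: 9.07
position: [526.2, -87.3, 157.2]
orientation: [[-0.026, 1.0, -0.0], [1.0, 0.026, -0.0], [-0.0, -0.0, -1.0]]
ft_force: [-0.4, -0.5, 0.2]
opening: 0.405
gripper_force: 0.0
```

```bash
python3 -c "
from h import *
save('wrist','w3.png')
rel((426,-89,180,91.6),(426,-89,45,91.6))"
```

```text
now [525.7 -87.3 156.4] yaw 91.5 t 9.12 q [ 0.51  0.19 -0.48  1.82  0.09  1.15  0.03]
(426, -89, 180, 91.6) shift [ 0.0028 -0.3326 -0.0781] turn [-0.0005 -0.0001 -0.0006]
(426, -89, 45, 91.6) shift [ 0.0027 -0.3319  0.3719] turn [-0.0005 -0.0001 -0.0006]
```

View pics/w3.png

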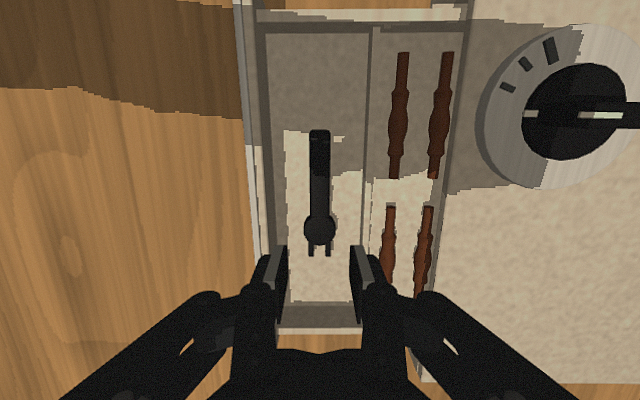

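The wrench lies flat and free in the bay, with its tail at (319,135) and head at (319,230). The fingers aren't touching it. Next I'll shut the gripper and move in front of the panel.

servo_tool:
  commands:
    - {"x": -0.08, "y": -0.31, "z": -0.03, "ax": 0, "ay": 0, "az": 0, "jaw": 1}
    - {"x": -0.08, "y": -0.31, "z": -0.03, "ax": 0, "ay": 0, "az": 0, "jaw": 1}
    - {"x": -0.08, "y": -0.31, "z": -0.03, "ax": 0, "ay": 0, "az": 0, "jaw": 1}
    - {"x": -0.08, "y": -0.31, "z": -0.03, "ax": 0, "ay": 0, "az": 0, "jaw": 1}
    - {"x": -0.08, "y": -0.31, "z": 0.2, "ax": 0, "ay": 0, "az": 0, "jaw": 1}
    - {"x": -0.08, "y": -0.31, "z": 0.37, "ax": 0, "ay": 0, "az": 0, "jaw": 1}
    - {"x": -0.08, "y": -0.31, "z": 0.37, "ax": 0, "ay": 0, "az": 0, "jaw": 1}
    - {"x": -0.08, "y": -0.31, "z": 0.37, "ax": 0, "ay": 0, "az": 0, "jaw": 1}

```text
t: 10.12
position: [435.6, -113.3, 47.9]
orientation: [[-0.027, 1.0, 0.001], [1.0, 0.027, 0.0], [0.0, 0.001, -1.0]]
ft_force: [-0.5, -0.5, 0.4]
opening: -0.001
gripper_force: 0.0
```

```bash
python3 -c "
from h import *
rel((595,-107,45,91.6),)"
```

```text
now [ 435.6 -113.3   47.9] yaw 91.5 t 10.12 q [ 0.59  0.15 -0.46  2.12  0.09  0.89  0.11]
(595, -107, 45, 91.6) shift [0.0067 0.5318 0.0103] turn [ 0.0003 -0.0001 -0.0003]
```

servo_tool:
  commands:
    - {"x": 0, "y": 0.03, "z": 0.01, "ax": 0, "ay": 0, "az": 0, "jaw": 1}
    - {"x": 0, "y": 0.06, "z": 0.01, "ax": 0, "ay": 0, "az": 0, "jaw": 1}
    - {"x": 0, "y": 0.09, "z": 0.01, "ax": 0, "ay": 0, "az": 0, "jaw": 1}
    - {"x": 0, "y": 0.12, "z": 0.01, "ax": 0, "ay": 0, "az": 0, "jaw": 1}
    - {"x": 0, "y": 0.15, "z": 0.01, "ax": 0, "ay": 0, "az": 0, "jaw": 1}
    - {"x": 0, "y": 0.18, "z": 0.01, "ax": 0, "ay": 0, "az": 0, "jaw": 1}
    - {"x": 0, "y": 0.21, "z": 0.01, "ax": 0, "ay": 0, "az": 0, "jaw": 1}
    - {"x": 0, "y": 0.24, "z": 0.01, "ax": 0, "ay": 0, "az": 0, "jaw": 1}
    - {"x": 0, "y": 0.27, "z": 0.01, "ax": 0, "ay": 0, "az": 0, "jaw": 1}
    - {"x": 0, "y": 0.3, "z": 0.01, "ax": 0, "ay": 0, "az": 0, "jaw": 1}
    - {"x": 0, "y": 0.33, "z": 0.01, "ax": 0, "ay": 0, "az": 0, "jaw": 1}
    - {"x": 0, "y": 0.36, "z": 0.01, "ax": 0, "ay": 0, "az": 0, "jaw": 1}
    - {"x": 0, "y": 0.39, "z": 0.01, "ax": 0, "ay": 0, "az": 0, "jaw": 1}
    - {"x": 0, "y": 0.42, "z": 0.01, "ax": 0, "ay": 0, "az": 0, "jaw": 1}
    - {"x": 0, "y": 0.45, "z": 0.01, "ax": 0, "ay": 0, "az": 0, "jaw": 1}
    - {"x": 0, "y": 0.48, "z": 0.01, "ax": 0, "ay": 0, "az": 0, "jaw": 1}

```text
t: 12.12
position: [578.6, -109.7, 43.4]
orientation: [[-0.026, 1.0, -0.0], [1.0, 0.026, 0.0], [0.0, -0.0, -1.0]]
ft_force: [-2.2, 1.6, 0.2]
opening: 0.001
gripper_force: 1.0
```

Contact is at about 2 N. I'll keep going in small steps until the tray is shut.

servo_tool:
  commands:
    - {"x": 0, "y": 0.015, "z": 0, "ax": 0, "ay": 0, "az": 0, "jaw": 1}
    - {"x": 0, "y": 0.03, "z": 0, "ax": 0, "ay": 0, "az": 0, "jaw": 1}
    - {"x": 0, "y": 0.04, "z": 0, "ax": 0, "ay": 0, "az": 0, "jaw": 1}
    - {"x": 0, "y": 0.04, "z": 0, "ax": 0, "ay": 0, "az": 0, "jaw": 1}

```text
t: 12.62
position: [590.5, -109.8, 43.6]
orientation: [[-0.026, 1.0, 0.001], [1.0, 0.026, -0.0], [-0.0, 0.001, -1.0]]
ft_force: [0.4, 0.3, 0.2]
opening: -0.0
gripper_force: 0.0
```

servo_tool:
  commands:
    - {"x": 0, "y": 0.01, "z": 0, "ax": 0, "ay": 0, "az": 0, "jaw": 1}
    - {"x": 0, "y": 0.02, "z": 0, "ax": 0, "ay": 0, "az": 0, "jaw": 1}
    - {"x": 0, "y": 0.02, "z": 0, "ax": 0, "ay": 0, "az": 0, "jaw": 1}

```text
t: 13.0
position: [596.5, -109.5, 43.6]
orientation: [[-0.026, 1.0, 0.001], [1.0, 0.026, -0.0], [-0.0, 0.001, -1.0]]
ft_force: [0.4, 0.1, 0.1]
opening: -0.003
gripper_force: 0.0
```

servo_tool:
  commands:
    - {"x": 0, "y": 0.01, "z": 0, "ax": 0, "ay": 0, "az": 0, "jaw": 1}
    - {"x": 0, "y": 0.02, "z": 0, "ax": 0, "ay": 0, "az": 0, "jaw": 1}
    - {"x": 0, "y": 0.025, "z": 0, "ax": 0, "ay": 0, "az": 0, "jaw": 1}

```text
t: 13.38
position: [599.9, -109.4, 43.3]
orientation: [[-0.026, 1.0, -0.008], [1.0, 0.026, -0.0], [-0.0, -0.008, -1.0]]
ft_force: [-24.5, 0.8, 21.2]
opening: -0.002
gripper_force: 12.7
```

Run:
```python
from h import *
save('wrist','w4.png',crop=(150,0,640,300),s=1.5)
```

```text
(no output)
```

View pics/w4.png

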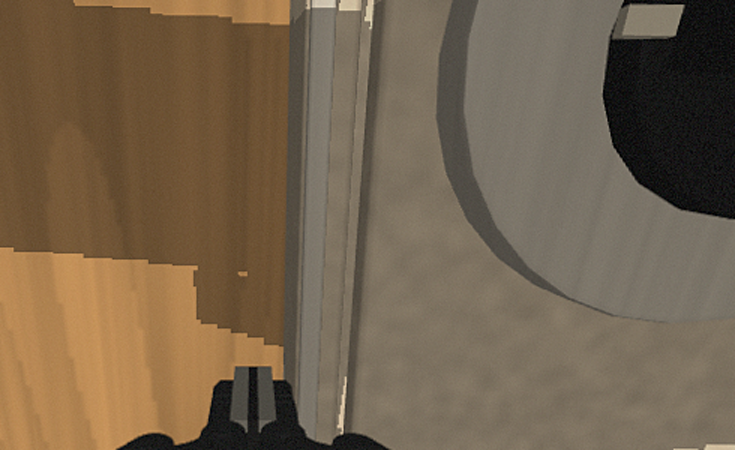

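The panel (cols ~290–330) stands flush against the unit front, with a firm 24 N stop, so the tray is shut. I'll back off and rise.

servo_tool:
  commands:
    - {"x": 0, "y": -0.05, "z": 0, "ax": 0, "ay": 0, "az": 0, "jaw": 1}
    - {"x": 0, "y": -0.1, "z": 0, "ax": 0, "ay": 0, "az": 0, "jaw": 1}
    - {"x": 0, "y": -0.1, "z": -0.2, "ax": 0, "ay": 0, "az": 0, "jaw": 1}
    - {"x": 0, "y": -0.1, "z": -0.4, "ax": 0, "ay": 0, "az": 0, "jaw": -0.3}
    - {"x": 0, "y": -0.1, "z": -0.55, "ax": 0, "ay": 0, "az": 0, "jaw": -0.3}
    - {"x": 0, "y": -0.1, "z": -0.55, "ax": 0, "ay": 0, "az": 0, "jaw": -0.3}
    - {"x": 0, "y": -0.1, "z": -0.55, "ax": 0, "ay": 0, "az": 0, "jaw": -0.3}

```text
t: 14.3
position: [573.0, -110.1, 207.9]
orientation: [[-0.026, 1.0, -0.0], [1.0, 0.026, -0.0], [-0.0, -0.0, -1.0]]
ft_force: [0.5, 0.7, -0.8]
opening: 0.65
gripper_force: 0.0
```

```bash
python3 -c "
from h import *
rel((688,-7.5,200,181.65),(688,-7.5,180,181.65))"
```

```text
now [ 573.  -110.1  207.9] yaw 91.5 t 14.3 q [ 0.51  0.25 -0.47  1.64  0.12  1.28  0.05]
(688, -7.5, 200, 181.65) shift [0.3318 0.3919 0.0262] turn [-1.000e-04 -1.000e-04 -5.009e-01]
(688, -7.5, 180, 181.65) shift [0.3318 0.392  0.0928] turn [-1.000e-04 -1.000e-04 -5.009e-01]
```

servo_tool:
  commands:
    - {"x": 0.33, "y": 0.39, "z": 0.09, "ax": 0, "ay": 0, "az": -0.5, "jaw": -0.3}
    - {"x": 0.33, "y": 0.39, "z": 0.09, "ax": 0, "ay": 0, "az": -0.5, "jaw": -0.3}
    - {"x": 0.33, "y": 0.39, "z": 0.09, "ax": 0, "ay": 0, "az": -0.5, "jaw": -0.3}
    - {"x": 0.33, "y": 0.39, "z": 0.09, "ax": 0, "ay": 0, "az": -0.5, "jaw": -0.3}
    - {"x": 0.33, "y": 0.39, "z": 0.09, "ax": 0, "ay": 0, "az": -0.5, "jaw": -0.3}
    - {"x": 0.33, "y": 0.39, "z": 0.09, "ax": 0, "ay": 0, "az": -0.5, "jaw": -0.3}
    - {"x": 0.33, "y": 0.39, "z": 0.09, "ax": 0, "ay": 0, "az": -0.5, "jaw": -0.3}
    - {"x": 0.33, "y": 0.39, "z": 0.09, "ax": 0, "ay": 0, "az": -0.5, "jaw": -0.3}
    - {"x": 0.33, "y": 0.39, "z": 0.09, "ax": 0, "ay": 0, "az": -0.5, "jaw": -0.3}
    - {"x": 0.33, "y": 0.39, "z": 0.09, "ax": 0, "ay": 0, "az": -0.5, "jaw": -0.3}
    - {"x": 0.33, "y": 0.39, "z": 0.09, "ax": 0, "ay": 0, "az": -0.5, "jaw": -0.3}

```text
t: 15.68
position: [687.5, -8.0, 180.5]
orientation: [[-1.0, -0.025, -0.001], [-0.025, 1.0, 0.0], [0.001, 0.0, -1.0]]
ft_force: [0.7, -0.2, -0.8]
opening: 0.653
gripper_force: 0.0
```

```bash
python3 -c "
from h import *
save('wrist','w5.png')
rel((688,-7.5,112,181.65))"
```

```text
now [687.6  -7.9 180.8] yaw -178.6 t 15.72 q [ 0.46  0.55 -0.75  1.39  0.37  1.35  1.3 ]
(688, -7.5, 112, 181.65) shift [-0.0015  0.0014  0.2293] turn [ 0.     -0.0003 -0.0013]
```

View pics/w5.png

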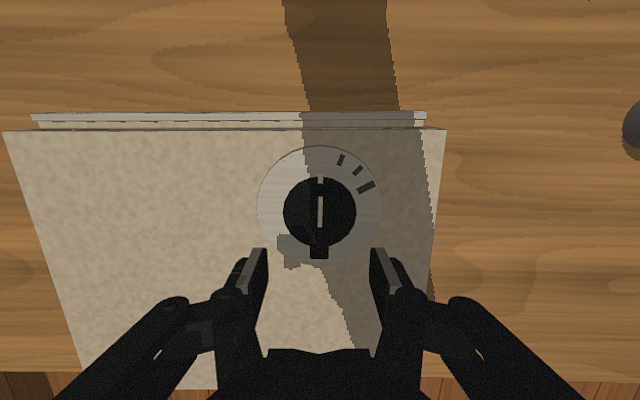

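```bash
python3 -c "
from h import *
print(p2w(calibration('wrist'),[(319.5,212),(320,196),(320,228),(319.5,246),(320,206)],[107,137,137,137,97]))"
```

```text
[[687.4  -6.6 107. ]
 [664.6  -6.9 137. ]
 [688.3  -6.3 137. ]
 [702.5  -6.3 137. ]
 [685.7  -6.2  97. ]]
```

The dial centre is at (320,212), about (687.5, −6.8) mm. The bar lies in line with the tool and the long mark is at (366,187). I'll descend and grip.

servo_tool:
  commands:
    - {"x": 0, "y": 0.004, "z": 0.1, "ax": 0, "ay": 0, "az": 0, "jaw": -0.3}
    - {"x": 0, "y": 0.004, "z": 0.17, "ax": 0, "ay": 0, "az": 0, "jaw": -0.3}
    - {"x": 0, "y": 0.004, "z": 0.21, "ax": 0, "ay": 0, "az": 0, "jaw": -0.3}
    - {"x": 0, "y": 0.004, "z": 0.23, "ax": 0, "ay": 0, "az": 0, "jaw": -0.3}
    - {"x": 0, "y": 0.004, "z": 0.23, "ax": 0, "ay": 0, "az": 0, "jaw": 1}
    - {"x": 0, "y": 0.004, "z": 0.23, "ax": 0, "ay": 0, "az": 0, "jaw": 1}
    - {"x": 0, "y": 0.004, "z": 0.23, "ax": 0, "ay": 0, "az": 0, "jaw": 1}
    - {"x": 0, "y": 0.004, "z": 0.23, "ax": 0, "ay": 0, "az": 0, "jaw": 1}
    - {"x": 0, "y": 0.004, "z": 0.23, "ax": 0, "ay": 0, "az": 0, "jaw": 1}
    - {"x": 0, "y": 0.004, "z": 0.23, "ax": 0, "ay": 0, "az": 0, "jaw": 1}
    - {"x": 0, "y": 0.004, "z": 0.23, "ax": 0, "ay": 0, "az": 0, "jaw": 1}

```text
t: 17.1
position: [688.5, -7.1, 113.6]
orientation: [[-1.0, -0.025, 0.001], [-0.025, 1.0, -0.0], [-0.001, -0.0, -1.0]]
ft_force: [-0.9, -1.3, 5.1]
opening: 0.152
gripper_force: 59.4
```

servo_tool:
  commands:
    - {"x": 0, "y": 0, "z": 0, "ax": 0, "ay": 0, "az": 0.03, "jaw": 1}
    - {"x": 0, "y": 0, "z": 0, "ax": 0, "ay": 0, "az": 0.06, "jaw": 1}
    - {"x": 0, "y": 0, "z": 0, "ax": 0, "ay": 0, "az": 0.09, "jaw": 1}
    - {"x": 0, "y": 0, "z": 0, "ax": 0, "ay": 0, "az": 0.12, "jaw": 1}
    - {"x": 0, "y": 0, "z": 0, "ax": 0, "ay": 0, "az": 0.15, "jaw": 1}
    - {"x": 0, "y": 0, "z": 0, "ax": 0, "ay": 0, "az": 0.18, "jaw": 1}
    - {"x": 0, "y": 0, "z": 0, "ax": 0, "ay": 0, "az": 0.21, "jaw": 1}
    - {"x": 0, "y": 0, "z": 0, "ax": 0, "ay": 0, "az": 0.24, "jaw": 1}
    - {"x": 0, "y": 0, "z": 0, "ax": 0, "ay": 0, "az": 0.27, "jaw": 1}
    - {"x": 0, "y": 0, "z": 0, "ax": 0, "ay": 0, "az": 0.3, "jaw": 1}
    - {"x": 0, "y": 0, "z": 0, "ax": 0, "ay": 0, "az": 0.325, "jaw": 1}
    - {"x": 0, "y": 0, "z": 0, "ax": 0, "ay": 0, "az": 0.34, "jaw": 1}
    - {"x": 0, "y": 0, "z": 0, "ax": 0, "ay": 0, "az": 0.34, "jaw": 1}
    - {"x": 0, "y": 0, "z": 0, "ax": 0, "ay": 0, "az": 0.34, "jaw": 1}
    - {"x": 0, "y": 0, "z": 0, "ax": 0, "ay": 0, "az": 0.34, "jaw": 1}

```text
t: 18.98
position: [688.5, -7.1, 113.6]
orientation: [[-0.505, 0.863, 0.001], [0.863, 0.505, -0.001], [-0.001, 0.001, -1.0]]
ft_force: [-1.5, -1.6, 6.4]
opening: 0.149
gripper_force: 58.9
```

Run:
```python
from h import *
save('wrist','w6.png',crop=(170,80,490,300),s=2)
save('scene','s6.png')
o=robot.observe();R=np.array(o['orientation']);print(np.degrees(np.arctan2(R[1,0],R[0,0])),o['moment'],o['gripper_force'],o['ft_force'])
```

```text
120.30079703768908 [-0.34163363  0.25445844  0.12534272] 58.904916644096375 [-1.18198525 -1.06815691  5.7775984 ]
```

View pics/w6.png

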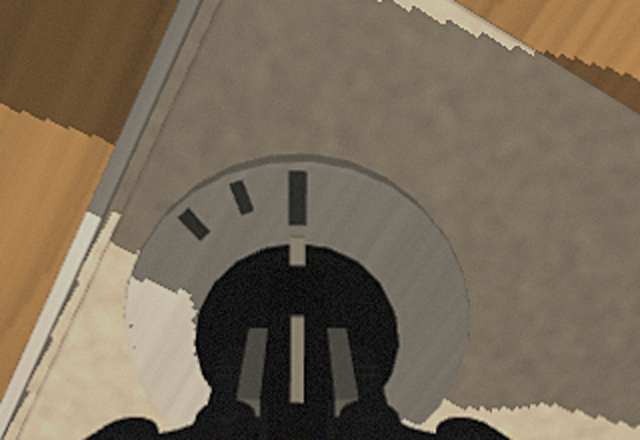

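The pointer (297,250) lines up exactly with the long mark (297,198), the 0.125 N·m moment matches the third click, and the tray is shut.

```bash
python3 -c "
from rig import robot
print(robot.sign_off())"
```

```text
the job is handed in; nothing more can be done
None
```

The job is handed in: the middle-sized wrench lies flat in the front bay, the tray is shut, and the gripper is holding the dial on its third click; the arm never went near the tin or the balls.

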